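# Clip the full seasoning tins back into the spice rack

## Task

Three look-alike seasoning tins stand on the worktop: two are full and one is empty, which you can only tell by lifting them. Snap the two full ones, upright and fully home, into the two free spring clips of the wooden rack, and leave the empty one standing upright on the worktop, clear of the rack, for refilling. Do not tip any tin over, and leave the tin already in the rack and the other things about alone.

Things in the scene. Friction and masses are not known exactly. Their poses are not given: they have to be found in the camera images.
- tin_a_mid (a point): Opaque sage-green tin, brass-coloured band, flat wooden lid that stays on: an upright cylinder 48 mm in diameter, 104 mm tall; the point is its centre, 52 mm above its underside, z up its axis. One of three look-alikes standing on the worktop: two full (250 to 350 g), one empty (60 to 100 g); only the weight tells. Grip it round its upper half.
- tin_b_mid (a point): Opaque sage-green tin, brass-coloured band, flat wooden lid that stays on: an upright cylinder 48 mm in diameter, 104 mm tall; the point is its centre, 52 mm above its underside, z up its axis. One of three look-alikes standing on the worktop: two full (250 to 350 g), one empty (60 to 100 g); only the weight tells. Grip it round its upper half.
- tin_c_mid (a point): Opaque sage-green tin, brass-coloured band, flat wooden lid that stays on: an upright cylinder 48 mm in diameter, 104 mm tall; the point is its centre, 52 mm above its underside, z up its axis. One of three look-alikes standing on the worktop: two full (250 to 350 g), one empty (60 to 100 g); only the weight tells. Grip it round its upper half.
- tin_d_mid (a point): Opaque sage-green tin, brass-coloured band, flat wooden lid that stays on: an upright cylinder 48 mm in diameter, 104 mm tall; the point is its centre, 52 mm above its underside, z up its axis. A fourth tin, full, already held in clip_1 of the rack: leave it there.
- clip_rack: Oak rack fixed on the worktop, with a row of 3 spring clips 88 mm apart, open to its front (-x). Origin: underside, below the middle clip's seat; x to its back, y left along the row. Foot board: x -34 to +50 mm, 290 mm long, top 14 mm above the worktop; the clipped tins stand on it. Behind the tins (x 38 to 50 mm) a rail carries the clips; its top is 62 mm above the worktop.
- clip_1 (a point): Left-hand clip, taken by tin_d. Point: where a tin's centre lies when it is home, standing on the foot board; x points level into the rack (the way to press), y along the row to the left, z up. Each clip is two curved steel spring arms, 43 to 61 mm above the worktop, ending in beads and flared lips some 50 mm apart at the front.
- clip_2 (a point): Middle clip, free. Point: where a tin's centre lies when it is home, standing on the foot board; x points level into the rack (the way to press), y along the row to the left, z up. An upright tin 60 mm in front (-x) of the seat clears the arms; pressed in level it meets them 35 mm before the seat and takes about 8 N. Press it 3 to 7 mm above the board: dragged on it, it binds.
- clip_3 (a point): Right-hand clip, free. Point: where a tin's centre lies when it is home, standing on the foot board; x points level into the rack (the way to press), y along the row to the left, z up. Past the beads the arms snap the tin against a rubber stop. They overlap a tin's outline by some mm, so none goes in from above.
- pepper_mill: wooden pepper mill, 58 mm in diameter, 170 mm tall, standing behind the work on the right; origin at the centre of its underside. Bystander.
- salt_shaker: salt shaker, glass with grey top, 44 mm in diameter, 90 mm tall; origin at the centre of its underside. Bystander.
There are look-alikes about, which are no part of the job. Leave any pink look-alike of the part that bears tin_d_mid alone.

How it is judged:
At the end, for the whole second after the job is handed in: The two full tins and tin_d sit in the clips: centres within 6 mm of the clip's point from above, 10 mm in height, tilt under 0.1 rad, at rest. The tin left out is the empty one (weighs on the worktop with under 1.5 N), tilt under 0.1 rad, at rest, over 55 mm from each clip's point ((((contact force between tin_a and anything else below 1.5 N and angle between tin_a_mid's own z axis and vertical below 0.1 rad and height (world z) of tin_a_mid between 0.046 and 0.058 m and linear speed of tin_a below 0.02 m/s and horizontal distance between tin_a_mid and clip_1 above 0.055 m and horizontal distance between tin_a_mid and clip_2 above 0.055 m and horizontal distance between tin_a_mid and clip_3 above 0.055 m) and ((horizontal distance between tin_b_mid and clip_2 below 0.006 m or horizontal distance between tin_b_mid and clip_3 below 0.006 m) and angle between tin_b_mid's own z axis and vertical below 0.1 rad and z of tin_b_mid in the frame of clip_1 between -0.01 and 0.01 m and linear speed of tin_b below 0.02 m/s) and ((horizontal distance between tin_c_mid and clip_2 below 0.006 m or horizontal distance between tin_c_mid and clip_3 below 0.006 m) and angle between tin_c_mid's own z axis and vertical below 0.1 rad and z of tin_c_mid in the frame of clip_1 between -0.01 and 0.01 m and linear speed of tin_c below 0.02 m/s)) or ((contact force between tin_b and anything else below 1.5 N and angle between tin_b_mid's own z axis and vertical below 0.1 rad and height (world z) of tin_b_mid between 0.046 and 0.058 m and linear speed of tin_b below 0.02 m/s and horizontal distance between tin_b_mid and clip_1 above 0.055 m and horizontal distance between tin_b_mid and clip_2 above 0.055 m and horizontal distance between tin_b_mid and clip_3 above 0.055 m) and ((horizontal distance between tin_a_mid and clip_2 below 0.006 m or horizontal distance between tin_a_mid and clip_3 below 0.006 m) and angle between tin_a_mid's own z axis and vertical below 0.1 rad and z of tin_a_mid in the frame of clip_1 between -0.01 and 0.01 m and linear speed of tin_a below 0.02 m/s) and ((horizontal distance between tin_c_mid and clip_2 below 0.006 m or horizontal distance between tin_c_mid and clip_3 below 0.006 m) and angle between tin_c_mid's own z axis and vertical below 0.1 rad and z of tin_c_mid in the frame of clip_1 between -0.01 and 0.01 m and linear speed of tin_c below 0.02 m/s)) or ((contact force between tin_c and anything else below 1.5 N and angle between tin_c_mid's own z axis and vertical below 0.1 rad and height (world z) of tin_c_mid between 0.046 and 0.058 m and linear speed of tin_c below 0.02 m/s and horizontal distance between tin_c_mid and clip_1 above 0.055 m and horizontal distance between tin_c_mid and clip_2 above 0.055 m and horizontal distance between tin_c_mid and clip_3 above 0.055 m) and ((horizontal distance between tin_a_mid and clip_2 below 0.006 m or horizontal distance between tin_a_mid and clip_3 below 0.006 m) and angle between tin_a_mid's own z axis and vertical below 0.1 rad and z of tin_a_mid in the frame of clip_1 between -0.01 and 0.01 m and linear speed of tin_a below 0.02 m/s) and ((horizontal distance between tin_b_mid and clip_2 below 0.006 m or horizontal distance between tin_b_mid and clip_3 below 0.006 m) and angle between tin_b_mid's own z axis and vertical below 0.1 rad and z of tin_b_mid in the frame of clip_1 between -0.01 and 0.01 m and linear speed of tin_b below 0.02 m/s))) and horizontal distance between tin_d_mid and clip_1 below 0.006 m and angle between tin_d_mid's own z axis and vertical below 0.1 rad and z of tin_d_mid in the frame of clip_1 between -0.01 and 0.01 m and linear speed of tin_d below 0.02 m/s); the robot touches nothing.
It fails at once if a tin is tipped over (more than 0.7 rad) (angle between any of tin_a_mid, tin_b_mid, tin_c_mid, tin_d_mid's own z axis and vertical above 0.7 rad).
It fails at once if the tin already in the rack is pulled from its clip or shifted by over 15 mm (distance of tin_d_mid from where it was at the start of the episode above 0.015 m).
It fails at once if the pepper mill or salt shaker is moved by over 30 mm (distance of any of pepper_mill, salt_shaker from where it was at the start of the episode above 0.03 m).
It also fails if it takes over 64 s, if anything falls off the work surface, if the arm or the gripper's body presses on something with over 40 N, if the wrist force passes 120 N, or if a joint passes its speed limit or range.

## Robot

A 6-joint arm with a two-finger parallel gripper is mounted at the origin on a cart in front of the work surface, level with it; the furniture and walls round the work are solid. World frame = base frame: x ahead of the robot, y to its left, z up, the work surface at z = 0. Lengths are in m, angles in rad, forces in N, time in s.
With the tool pointing down it reaches from about 0.275 to 1 m from the base axis. Payload 8.4 kg.
Tool frame: the origin (TCP) lies on the centre line of the jaws, within the pads' length; the fingertips stand 17 mm ahead of it and the grasp point (between the pads) lies 2 mm behind it (bot.tcp_to_tips is the y of the fingertips in the tool frame, in m); y points along the fingers, z is the direction in which the jaws open and shut, and the axes are right-handed (so a half turn about y gives the same grasp; the last joint's range is limited). The gripper opens to 85 mm and grips with 20 to 120 N. Pads are 22 mm wide; open, the fingers measure 114 mm over their backs; the gripper's body (76 mm by 85 mm) begins 54 mm behind the grasp point. The pads swing forward as they close: fully open they stand 13 mm farther back than shut.
Start: joints at [-1.275, 0.353, 1.633, -0, 1.155, -0.002], TCP at [0.183, -0.597, 0.248] pointing down, gripper open.
Joint ranges: [-2.63, 2.63], [-0.92, 2.1], [0.06, 2.66], [-1.3, 4.44], [0, 2.69], [-3.02, 3.02]. Speed limits (rad/s): [2.22, 2.22, 2.79, 3.14, 3.14, 3.14].

## Interface

Orientations are given as a unit quaternion [x, y, z, w].
In Python, from workcell import bot, hand, kinematics, get_obs, vision, hand_in gives the robot as it stands. The module is installed in compiled form; this text tells all that it offers. Calls block until the motion is done:
- bot.reach(position, orientation): joint-space move of the TCP to a pose.
- bot.servo_line(position, ori=None, velocity=0.15): straight line of the TCP; ori=None keeps the orientation; velocity is the mean speed in m/s.
- bot.goto_joints(angles): joint-space move.
- hand.move_gripper(opening, strength=None): finger opening in m; strength is the grip in N (None keeps the last); returns when the fingers have stopped.
- bot.dwell(seconds).
- kinematics.solve_ik(position, orientation): joint angles nearest the present ones, or None.
- get_obs(): the state.
- vision.read_camera(name): name is "side" or "top" or "wrist"; returns a dict with "frame" (480x640x3 uint8, red, green, blue), "intrinsics" (3x3 intrinsics, pixels), "view" (4x4, takes a point from world to camera coordinates). Camera axes: x right, y down, z forward; pixel columns grow to the right and rows downward; lengths in m; the calibration is good to about 2 mm. A picture is of the moment at which its call begins. There is no depth.
A pose or a line that the arm cannot do raises bot.IKError and nothing moves.
- hand_in(): hands the job in, once; it reports no verdict.
The state is a dict: "time_s": time; "joint_pos": joint angles; "joint_vel": joint speeds; "joint_efforts": joint torques, N m; "position": TCP position; "orientation": TCP orientation; "wrist_force": force on the tool from outside, world axes, zero at the start; "ft_torque": the same for the moment, N m; "gripper_width": finger opening in m.
Only numpy, scipy, OpenCV 4.12 (cv2) and the standard library are available. Lean on these libraries where they do the work, as an engineer would, in place of code of your own. Each camera call takes 0.05 s, during which the arm holds its last target.

## Working session

There is one attempt and no reset: what is moved stays moved. The work goes in short steps, each a Python script; the robot and the scene stay as the last script left them, time stands still between calls to the robot, and variables do not carry over. Pictures are saved under pics/ and viewed, and the job is handed in when it is done.

```bash
mkdir -p pics; cat > h.py <<'E'
import numpy as np, cv2
from workcell import bot, hand, kinematics, get_obs, vision, hand_in
def shot(name,fn=None):
    d=vision.read_camera(name)
    if fn: cv2.imwrite('pics/'+fn,cv2.cvtColor(d['frame'],cv2.COLOR_RGB2BGR))
    return d
def ray(d,u,v):
    K=np.array(d['intrinsics']);V=np.array(d['view']);R=V[:3,:3];t=V[:3,3]
    c=-R.T@t; r=R.T@np.linalg.solve(K,[u,v,1.]); return c,r
def plane(d,u,v,z):
    c,r=ray(d,u,v); return c+r*(z-c[2])/r[2]
def proj(d,p):
    K=np.array(d['intrinsics']);V=np.array(d['view']); q=K@(V[:3,:3]@np.array(p)+V[:3,3]); return q[:2]/q[2]
E
python3 - <<'E'
from h import *
for n in ['side','top','wrist']:
    d=shot(n,n+'0.png'); c,r=ray(d,320,240); print(n,c.round(3),r.round(3),np.array(d['intrinsics'])[0,0])
o=get_obs(); print({k:np.round(v,3) for k,v in o.items()})
E
```

```text
side [0.437 0.748 0.674] [ 0.15  -0.8   -0.581] 494.13623029297906
top [ 0.423 -0.1    1.267] [ 0.113 -0.018 -0.994] 488.2423271562194
wrist [ 0.258 -0.575  0.374] [-0.304 -0.083 -0.949] 371.7082324158265
{'time_s': np.float64(0.15), 'joint_pos': array([-1.275,  0.354,  1.634, -0.   ,  1.155, -0.002]), 'joint_vel': array([ 0.001, -0.002, -0.003, -0.   ,  0.003,  0.   ]), 'joint_efforts': array([ 1.0000e-03, -6.0563e+01, -3.4234e+01, -0.0000e+00,  6.0000e-03,
        0.0000e+00]), 'position': array([ 0.183, -0.597,  0.248]), 'orientation': array([-0.105,  0.7  , -0.699,  0.105]), 'wrist_force': array([-0.797,  0.332,  0.52 ]), 'ft_torque': array([ 0.033, -0.003,  0.04 ]), 'gripper_width': np.float64(0.085)}
```

View pics/side0.png

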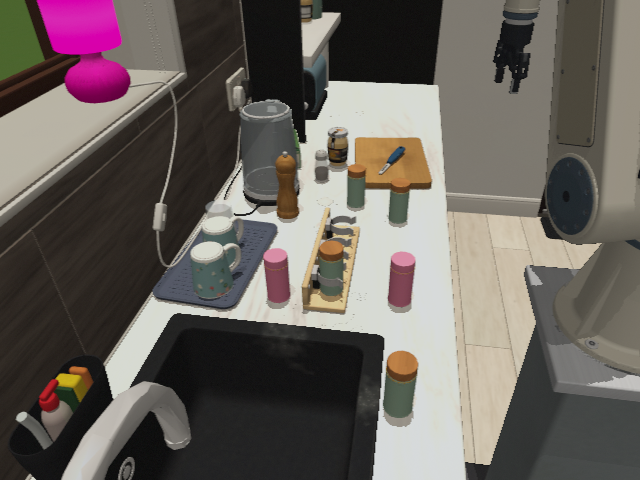

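View pics/top0.png

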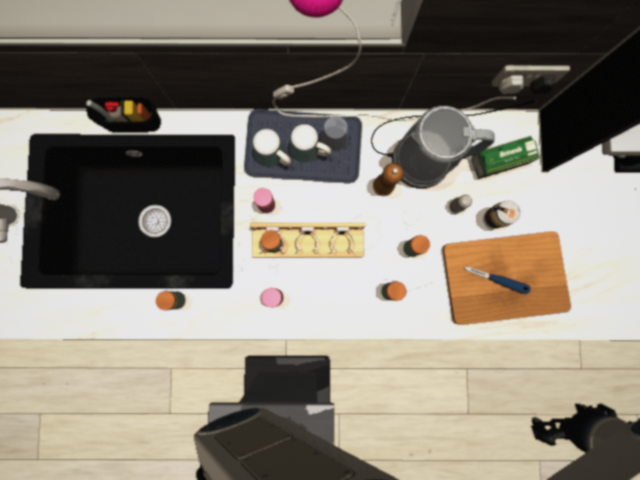

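```bash
python3 - <<'E'
from h import *
d=shot('top'); s=shot('side')
f=d['frame']; big=cv2.cvtColor(cv2.resize(f[170:330,140:460],None,fx=2.5,fy=2.5,interpolation=cv2.INTER_CUBIC),cv2.COLOR_RGB2BGR); cv2.imwrite('pics/top_crop.png',big)
g=s['frame']; cv2.imwrite('pics/side_crop.png',cv2.cvtColor(cv2.resize(g[130:430,240:440],None,fx=2,fy=2,interpolation=cv2.INTER_CUBIC),cv2.COLOR_RGB2BGR))
for nm,x,(lo,hi) in (('top',d,(4,14)),('side',s,(4,14))):
    hsv=cv2.cvtColor(x['frame'],cv2.COLOR_RGB2HSV)
    m=cv2.inRange(hsv,(lo,150,90),(hi,255,255)); m=cv2.morphologyEx(m,cv2.MORPH_OPEN,np.ones((3,3)))
    n,l,st,ce=cv2.connectedComponentsWithStats(m)
    for i in range(1,n):
        if 60<st[i,4]<1500: print(nm,st[i],ce[i].round(1),[plane(x,*ce[i],z).round(4)[:2] for z in (.1,.104,.118)])
print(proj(d,[0.5,0,0]),proj(s,[.5,0,0]))
E
```

```text
top [384 164  19  18 223] [392.6 173.2] [array([ 0.7196, -0.2985]), array([ 0.7186, -0.2979]), array([ 0.715 , -0.2955])]
top [261 231  19  19 279] [270.2 240. ] [array([ 0.555 , -0.0011]), array([ 0.5546, -0.0014]), array([ 0.553 , -0.0026])]
top [410 236  19  18 246] [419.2 244.4] [array([ 0.5448, -0.3593]), array([ 0.5444, -0.3584]), array([ 0.5429, -0.3553])]
top [512 236  18  16 161] [520.  242.6] [array([ 0.5492, -0.6018]), array([ 0.5488, -0.6   ]), array([ 0.5473, -0.594 ])]
top [387 283  18  16 250] [395.3 290.6] [array([ 0.4341, -0.3   ]), array([ 0.4341, -0.2994]), array([ 0.434 , -0.2969])]
top [157 292  19  17 264] [166.  300.1] [array([0.4112, 0.2449]), array([0.4113, 0.2437]), array([0.4114, 0.2396])]
side [350 165  15  13 101] [357.  171.1] [array([ 0.5441, -0.346 ]), array([ 0.5434, -0.3384]), array([ 0.5408, -0.3117])]
side [394 181  14  12 110] [400.6 185.7] [array([ 0.4344, -0.2866]), array([ 0.4344, -0.2794]), array([ 0.4344, -0.2542])]
side [322 241  15  20 188] [328.3 250.7] [array([ 0.5631, -0.0101]), array([ 0.5622, -0.0048]), array([0.5591, 0.0136])]
side [391 355  25  24 252] [405.9 368.5] [array([0.4058, 0.2578]), array([0.406 , 0.2612]), array([0.4067, 0.2732])]
side [ 69 366  23  22 229] [ 81.5 373.9] [array([0.8728, 0.3375]), array([0.8698, 0.3404]), array([0.8592, 0.3503])]
[272.77955523 265.43019969] [358.83066001 295.88954309]
```

View pics/top_crop.png

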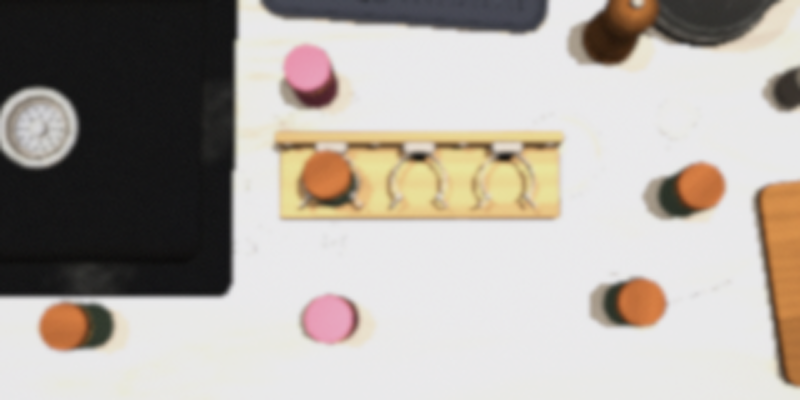

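View pics/side_crop.png

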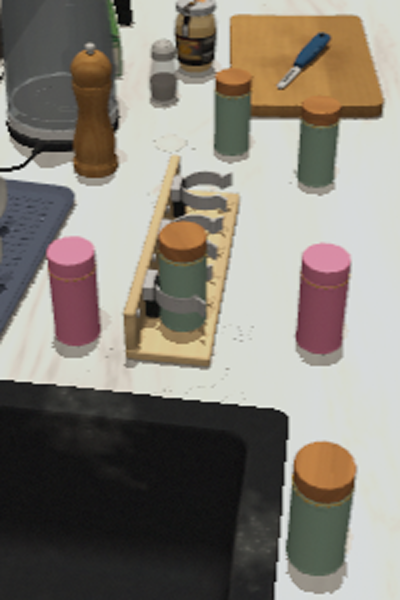

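```bash
python3 - <<'E'
from h import *
d=shot('top'); s=shot('side')
hsv=cv2.cvtColor(d['frame'],cv2.COLOR_RGB2HSV)
roi=np.zeros(hsv.shape[:2],np.uint8); roi[215:265,242:375]=255
m=cv2.inRange(hsv,(15,60,120),(32,255,255))&roi; m=cv2.morphologyEx(m,cv2.MORPH_CLOSE,np.ones((5,5)))
cs=max(cv2.findContours(m,0,1)[0],key=cv2.contourArea); print(cv2.boundingRect(cs),cv2.minAreaRect(cs))
# front edge: lowest mask row per column
cols=np.arange(258,360); v=np.array([np.nonzero(m[:,c])[0].max()+.5 for c in cols])
P=np.array([plane(d,c,vv,.014) for c,vv in zip(cols,v)])
k=np.polyfit(P[:,1],P[:,0],1); print('front edge slope',k, P[[0,-1]].round(4))
# ends
for row in (242,248,253):
    xs=np.nonzero(m[row])[0]; print(plane(d,xs.min()-.5,row,.014).round(4),plane(d,xs.max()+.5,row,.014).round(4))
# rail top
v2=np.array([np.nonzero(m[:,c])[0].min()-.5 for c in cols]); P=np.array([plane(d,c,vv,.062) for c,vv in zip(cols,v2)])
print('rail back',np.polyfit(P[:,1],P[:,0],1))
for sg in (1,-1):
    R=np.array([[0,0,sg],[-sg,0,0],[0,-1,0]],float)
    from scipy.spatial.transform import Rotation as Ro
    q=Ro.from_matrix(R).as_quat(); print(sg,q)
    for p in ([.434,-.297,.2],[.544,-.356,.2],[.411,.241,.2],[.55,-.09,.1],[.55,-.18,.1],[.49,-.09,.1]):
        j=kinematics.solve_ik(p,q); print(p,None if j is None else np.round(j,2))
print(bot.tcp_to_tips)
E
```

```text
(250, 222, 115, 35) ((307.0, 239.0), (113.99998474121094, 33.99999237060547), -0.0)
front edge slope [-0.00071772  0.52214909] [[ 0.5221  0.0372  0.014 ]
 [ 0.5223 -0.2228  0.014 ]]
[0.5597 0.0544 0.014 ] [ 0.5599 -0.2322  0.014 ]
[0.5441 0.0542 0.014 ] [ 0.5443 -0.2321  0.014 ]
[0.5312 0.054  0.014 ] [ 0.5314 -0.2345  0.014 ]
rail back [0.00152613 0.60367733]
1 [ 0.5 -0.5  0.5 -0.5]
[0.434, -0.297, 0.2] [-0.6   0.25  1.89 -0.    1.   -0.6 ]
[0.544, -0.356, 0.2] [-0.58  0.44  1.62 -0.    1.08 -0.58]
[0.411, 0.241, 0.2] [ 0.53  0.18  1.99 -0.    0.97  0.53]
[0.55, -0.09, 0.1] [-0.16  0.44  1.9  -0.    0.81 -0.16]
[0.55, -0.18, 0.1] [-0.32  0.46  1.85 -0.    0.83 -0.32]
[0.49, -0.09, 0.1] [-0.18  0.36  2.02 -0.    0.76 -0.18]
-1 [ 0.5  0.5 -0.5 -0.5]
[0.434, -0.297, 0.2] [-0.6   0.25  1.89 -0.    1.    2.54]
[0.544, -0.356, 0.2] [-0.58  0.44  1.62 -0.    1.08  2.56]
[0.411, 0.241, 0.2] [ 0.53  0.18  1.99 -0.    0.97 -2.61]
[0.55, -0.09, 0.1] [-0.16  0.44  1.9  -0.    0.81  2.98]
[0.55, -0.18, 0.1] [-0.32  0.46  1.85 -0.    0.83  2.82]
[0.49, -0.09, 0.1] [-0.18  0.36  2.02 -0.    0.76  2.96]
0.017
```

```bash
cat >> h.py <<'E'
Q=[.5,-.5,.5,-.5]
def lids(d,z,lo=(4,130,80),hi=(16,255,255),amin=60):
    hsv=cv2.cvtColor(d['frame'],cv2.COLOR_RGB2HSV)
    m=cv2.morphologyEx(cv2.inRange(hsv,lo,hi),cv2.MORPH_OPEN,np.ones((3,3)))
    n,l,st,ce=cv2.connectedComponentsWithStats(m)
    return [(st[i].tolist(),ce[i].round(1).tolist(),plane(d,*ce[i],z).round(4)[:2].tolist()) for i in range(1,n) if st[i,4]>amin]
def st(tag=''):
    o=get_obs(); print(tag,'t',round(float(o['time_s']),2),'pos',np.round(o['position'],4),'F',np.round(o['wrist_force'],2),'w',round(float(o['gripper_width']),4)); return o
E
python3 - <<'E'
from h import *
bot.reach([.434,-.297,.24],Q); st()
d=shot('wrist','w1.png'); print(*lids(d,.104),sep='\n')
d=shot('side','s1.png')
E
```

```text
t 1.81 pos [ 0.4338 -0.2978  0.2401] F [0.21 1.33 0.71] w 0.0855
([295, 218, 60, 43, 1795], [326.8, 240.7], [0.4368, -0.3083])
([440, 280, 55, 44, 1483], [471.1, 299.1], [0.5499, -0.3567])
([248, 335, 193, 106, 14130], [351.0, 383.0], [0.4574, -0.4355])
```

View pics/w1.png

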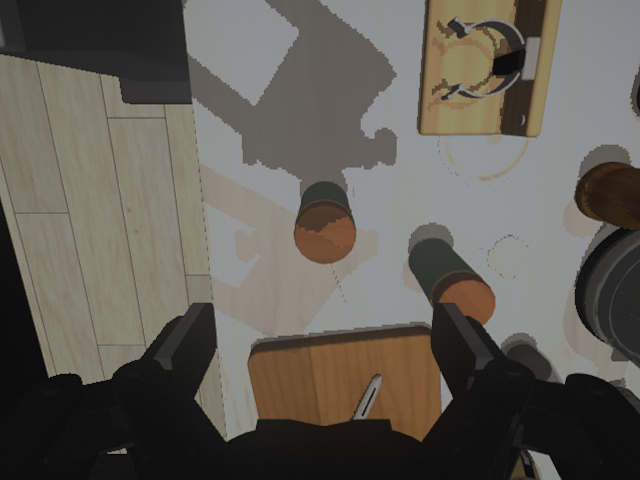

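```bash
python3 - <<'E'
from h import *
d=shot('wrist')
def ext(c,z=.104):
    a=np.linspace(0,6.283,73); p=np.array([proj(d,[c[0]+.024*np.cos(t),c[1]+.024*np.sin(t),z]) for t in a]); return p.min(0).round(1),p.max(0).round(1)
for c in ((.434,-.2994),(.434,-.303),(.5439,-.3584),(.5439,-.355)): print(c,*ext(c))
print('w measured: 295..355 bottom 261; second: 440..495 bottom 324')
# rack: project predicted clip3 seat & board corners
for p in ([.5545-.034,-.09-.145,.014],[.5545+.05,-.09-.145,.062],[.5545+.038,-.09-.145,.062]): print(p,proj(d,p).round(1))
cv2.imwrite('pics/w2.png',cv2.cvtColor(cv2.resize(d['frame'][0:330,280:600],None,fx=1.8,fy=1.8,interpolation=cv2.INTER_CUBIC),cv2.COLOR_RGB2BGR))
E
```

```text
(0.434, -0.2994) [290.7 197.1] [355.8 259.6]
(0.434, -0.303) [290.8 202. ] [355.7 264. ]
(0.5439, -0.3584) [432.8 272.7] [494.4 327.8]
(0.5439, -0.355) [433.2 268.6] [495.  324.1]
w measured: 295..355 bottom 261; second: 440..495 bottom 324
[0.5205, -0.235, 0.014] [417.7 133.3]
[0.6045, -0.235, 0.062] [538.5 135.6]
[0.5925, -0.235, 0.062] [523.3 135.6]
```

View pics/w2.png

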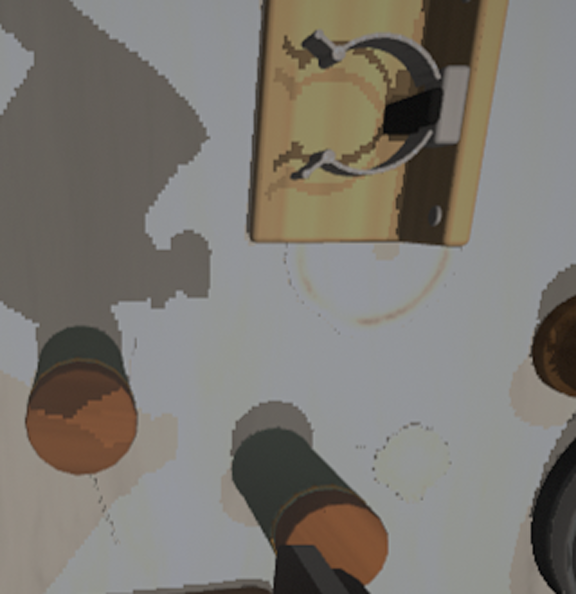

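```bash
python3 - <<'E'
from h import *
bot.servo_line([.434,-.3005,.24],velocity=.1)
bot.servo_line([.434,-.3005,.074],velocity=.2); st('down')
hand.move_gripper(.06); 
hand.move_gripper(.04,40); o=st('grip')
bot.servo_line([.434,-.3005,.12],velocity=.1); bot.dwell(.3); a=[]
for i in range(5):
    bot.dwell(.05); a.append(get_obs()['wrist_force'])
print(np.mean(a,0),np.std(a,0)); st('lift')
shot('side','s2.png')
E
```

```text
down t 3.19 pos [ 0.4346 -0.3009  0.0748] F [ 1.03 -0.28  0.72] w 0.0855
grip t 3.83 pos [ 0.4342 -0.3007  0.0744] F [-0.01  0.66  5.99] w 0.0474
[-0.319945    0.16966764 -3.0864417 ] [0.20940027 0.54820524 0.28027576]
lift t 4.98 pos [ 0.4339 -0.3005  0.1199] F [-0.08  0.17 -3.58] w 0.0472
```

View pics/s2.png

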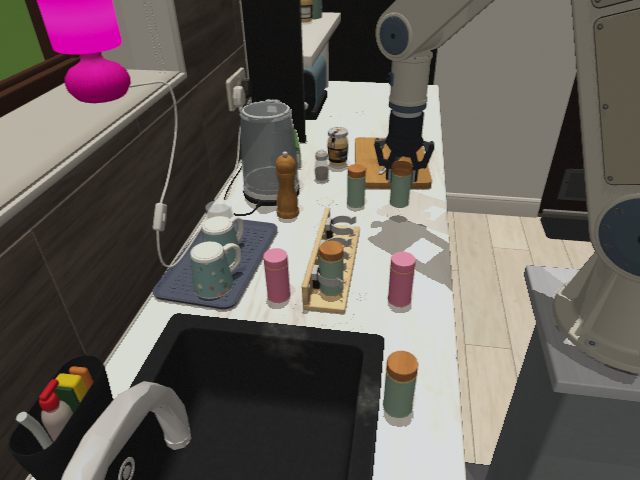

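```bash
cat >> h.py <<'E'
def press(cx,cy,zoff=.074,over=.001):
    bot.servo_line([cx-.03,cy,zoff+.019],velocity=.15); st('touch')
    for x in (-.02,-.012,-.005,over):
        bot.servo_line([cx+x,cy,zoff+.019],velocity=.06); st(x)
E
python3 - <<'E'
from h import *
bot.servo_line([.478,-.178,.12],velocity=.2)
bot.servo_line([.4845,-.178,.093],velocity=.15); bot.dwell(.1);st('pre')
print(*lids(shot('top','t3.png'),.123),sep='\n'); shot('wrist','w3.png'); shot('side','s3.png')
E
```

```text
pre t 6.27 pos [ 0.4843 -0.1786  0.0934] F [-0.31  0.13 -3.38] w 0.0473
([137, 103, 8, 13, 81], [140.0, 109.3], [0.8718, 0.3163])
([383, 163, 20, 20, 271], [392.8, 173.0], [0.7141, -0.2949])
([261, 231, 20, 19, 306], [270.3, 240.0], [0.5524, -0.0033])
([444, 233, 126, 91, 8742], [506.1, 277.8], [0.464, -0.5558])
([410, 236, 19, 18, 266], [419.2, 244.4], [0.5422, -0.3542])
([157, 292, 19, 17, 279], [166.1, 300.1], [0.4114, 0.2379])
```

View pics/w3.png

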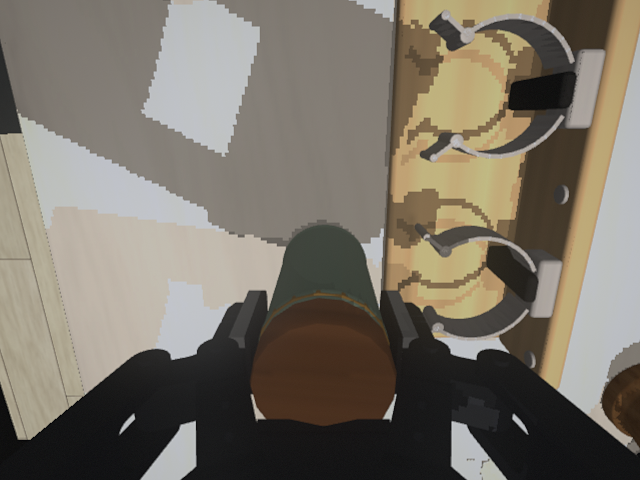

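View pics/s3.png

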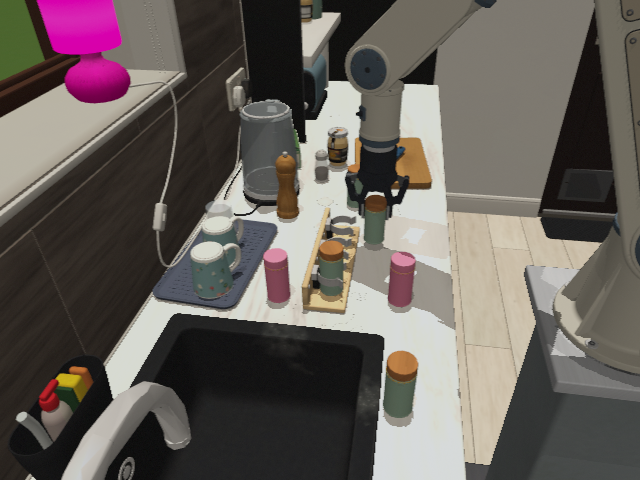

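```bash
python3 - <<'E'
from h import *
d=shot('wrist')
for p in ((466,35),(456,142),(446,250),(433,326),(572,92),(546,288)): print(p,plane(d,*p,.061).round(4))
print(proj(d,[.4845,-.178,.123]).round(1))
a=np.linspace(0,6.283,73); p=np.array([proj(d,[.4843+.024*np.cos(t),-.1786+.024*np.sin(t),.123]) for t in a]); print(p.min(0),p.max(0))
E
```

```text
(466, 35) [ 0.5399 -0.0712  0.061 ]
(456, 142) [ 0.5404 -0.111   0.061 ]
(446, 250) [ 0.541  -0.1587  0.061 ]
(433, 326) [ 0.5385 -0.198   0.061 ]
(572, 92) [ 0.5847 -0.0916  0.061 ]
(546, 288) [ 0.5899 -0.1778  0.061 ]
[321.2 376.2]
[243.4870221  309.04110184] [397.69057853 438.4111994 ]
```

```bash
python3 - <<'E'
from h import *
press(.5545,-.1785)
shot('wrist','w4.png'); shot('side','s4.png')
E
```

```text
touch t 6.88 pos [ 0.5238 -0.1778  0.0926] F [-1.62  3.14 -2.88] w 0.0476
-0.02 t 7.2 pos [ 0.5319 -0.1777  0.0921] F [-3.09  4.73 -5.03] w 0.0473
-0.012 t 7.48 pos [ 0.5397 -0.1777  0.092 ] F [-3.34  4.39 -5.06] w 0.0471
-0.005 t 7.75 pos [ 0.5484 -0.1779  0.0926] F [-0.8   5.42 -5.71] w 0.047
0.001 t 8.0 pos [ 0.5556 -0.1779  0.093 ] F [ 2.67  5.34 -4.85] w 0.0473
```

View pics/w4.png

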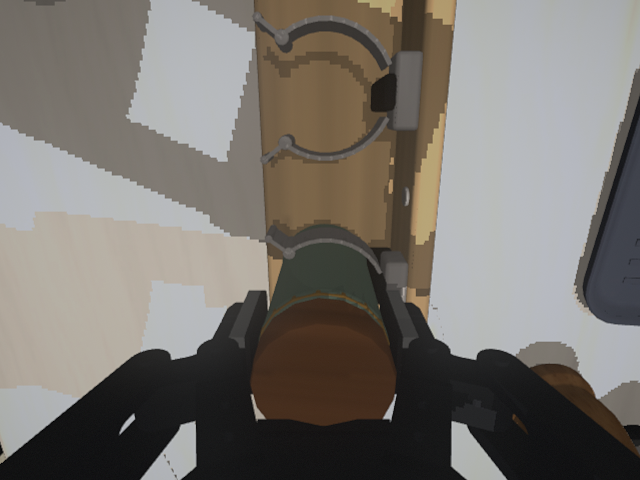

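View pics/s4.png

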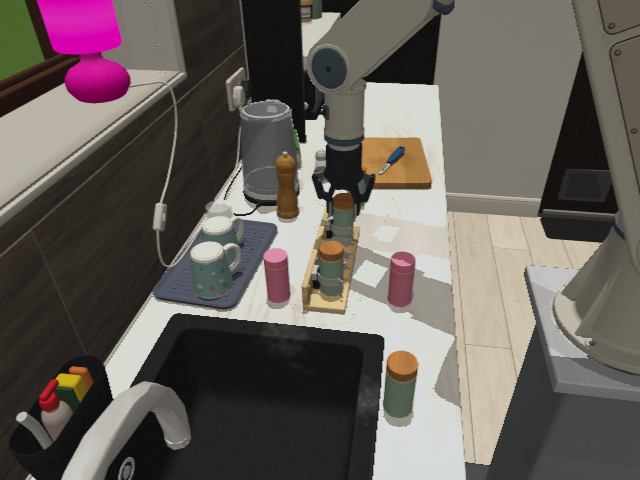

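```bash
python3 - <<'E'
from h import *
bot.servo_line([.557,-.1770,.093],velocity=.05); st()
bot.servo_line([.557,-.1770,.0885],velocity=.03); st()
hand.move_gripper(.065); st('open'); hand.move_gripper(.085)
bot.servo_line([.557,-.177,.2],velocity=.2); st()
bot.reach([.544,-.3565,.24],Q); st()
d=shot('wrist','w5.png'); t=shot('top','t5.png'); shot('side','s5.png'); print(*lids(t,.118),sep='\n')
cv2.imwrite('pics/t5c.png',cv2.cvtColor(cv2.resize(t['frame'][200:320,230:450],None,fx=3,fy=3,interpolation=cv2.INTER_CUBIC),cv2.COLOR_RGB2BGR))
E
```

```text
t 8.35 pos [ 0.5559 -0.1767  0.0928] F [-3.98  4.28 -2.39] w 0.0469
 t 8.65 pos [ 0.5559 -0.1768  0.0885] F [-4.63  4.14  0.  ] w 0.047
open t 8.97 pos [ 0.5578 -0.1775  0.089 ] F [ 0.21 -0.5  -0.39] w 0.0649
 t 10.02 pos [ 0.5564 -0.1768  0.1992] F [-0.72 -0.73  0.91] w 0.0851
 t 10.78 pos [ 0.5435 -0.3553  0.2386] F [-0.3   0.19 -0.91] w 0.0849
([137, 103, 10, 14, 100], [140.9, 110.2], [0.8716, 0.316])
([383, 163, 20, 20, 272], [392.7, 173.1], [0.7152, -0.2956])
([261, 231, 20, 19, 305], [270.3, 240.1], [0.5529, -0.0029])
([334, 231, 22, 19, 322], [344.5, 239.9], [0.5535, -0.1786])
([505, 233, 65, 86, 3323], [541.6, 280.9], [0.4569, -0.6407])
([447, 244, 44, 49, 1317], [466.9, 264.8], [0.4946, -0.4666])
([157, 292, 19, 17, 277], [166.1, 300.1], [0.4114, 0.2394])
```

View pics/w5.png

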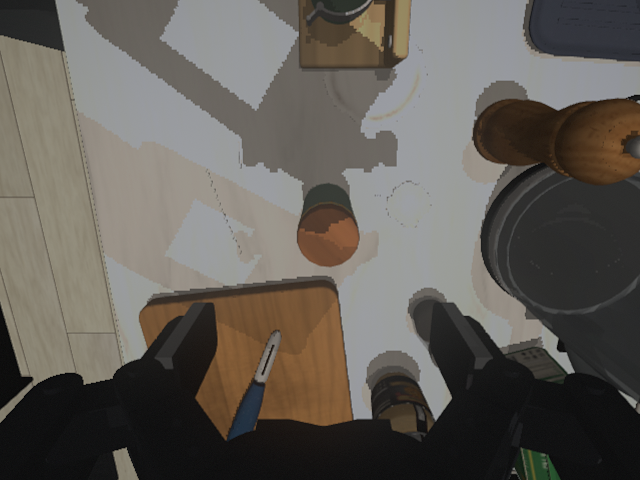

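View pics/t5c.png

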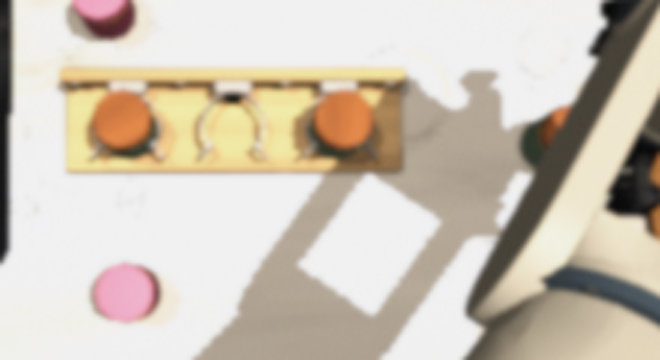

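View pics/s5.png

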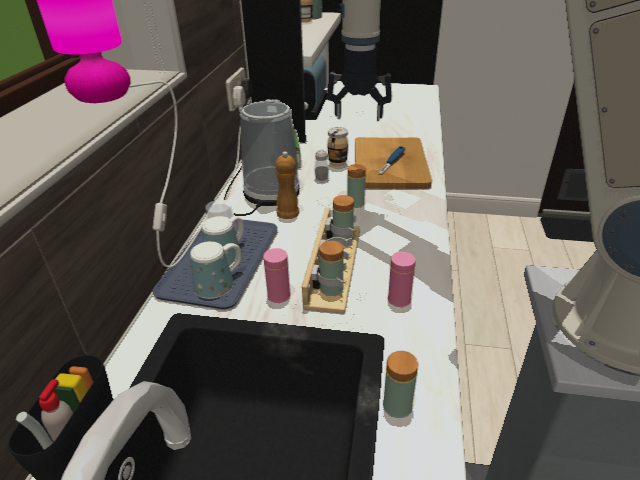

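```bash
python3 - <<'E'
from h import *
x,y=.5445,-.3592
bot.servo_line([x,y,.22],velocity=.1); bot.dwell(.2); f0=np.mean([(bot.dwell(.04),get_obs()['wrist_force'])[1] for i in range(4)],0); print(f0)
bot.servo_line([x,y,.074],velocity=.2); st('down')
hand.move_gripper(.06); 
hand.move_gripper(.04,40); o=st('grip')
bot.servo_line([x,y,.12],velocity=.1); bot.dwell(.3); a=[]
for i in range(6):
    bot.dwell(.05); a.append(get_obs()['wrist_force'])
print(np.mean(a,0)-f0,np.std(a,0)); st('lift')
shot('side','s6.png')
E
```

```text
[-0.13659226  0.20951578 -0.26940284]
down t 12.53 pos [ 0.5452 -0.3597  0.075 ] F [0.34 0.05 0.26] w 0.0848
grip t 13.16 pos [ 0.5449 -0.3594  0.0745] F [-0.8   0.05  4.07] w 0.0472
[-0.26292818 -0.72832391 -2.49302674] [0.48159184 0.6212047  0.5197907 ]
lift t 14.37 pos [ 0.5445 -0.3592  0.1199] F [-1.2  -0.43 -2.31] w 0.0477
```

View pics/s6.png

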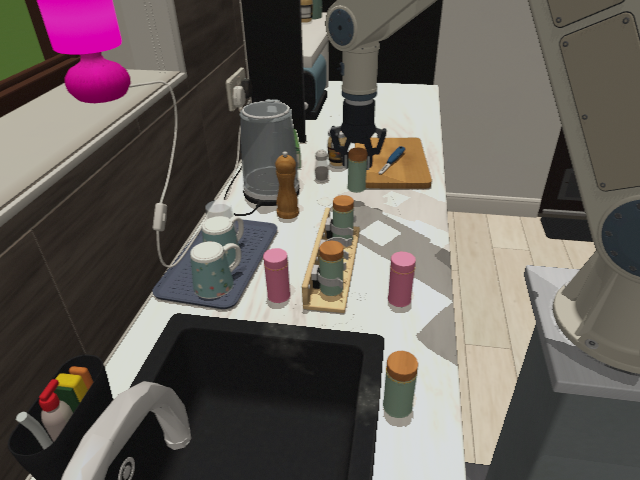

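```bash
python3 - <<'E'
from h import *
bot.servo_line([.47,-.29,.12],velocity=.2); bot.dwell(.3)
print(np.mean([(bot.dwell(.04),get_obs()['wrist_force'])[1] for i in range(10)],0))
bot.servo_line([.47,-.09,.12],velocity=.2)
bot.servo_line([.484,-.0895,.093],velocity=.15); bot.dwell(.1);st('pre')
shot('wrist','w7.png')
press(.5545,-.0895,over=.002)
st(); shot('wrist','w8.png')
E
```

```text
[-0.03044474 -0.02180264 -2.92253171]
pre t 17.39 pos [ 0.4837 -0.0899  0.0933] F [-0.61  0.41 -1.66] w 0.0474
touch t 17.86 pos [ 0.5237 -0.0891  0.0929] F [-0.91  3.25 -2.12] w 0.0475
-0.02 t 18.18 pos [ 0.5317 -0.089   0.0922] F [-2.82  3.16 -4.09] w 0.0474
-0.012 t 18.46 pos [ 0.5397 -0.089   0.0922] F [-4.68  3.42 -4.89] w 0.0471
-0.005 t 18.73 pos [ 0.5491 -0.0892  0.093 ] F [ 0.29  4.8  -4.78] w 0.047
0.002 t 18.99 pos [ 0.5558 -0.0893  0.0929] F [-1.89  4.45 -1.68] w 0.0471
 t 18.99 pos [ 0.5558 -0.0893  0.0929] F [-1.89  4.45 -1.68] w 0.0471
```

View pics/w8.png

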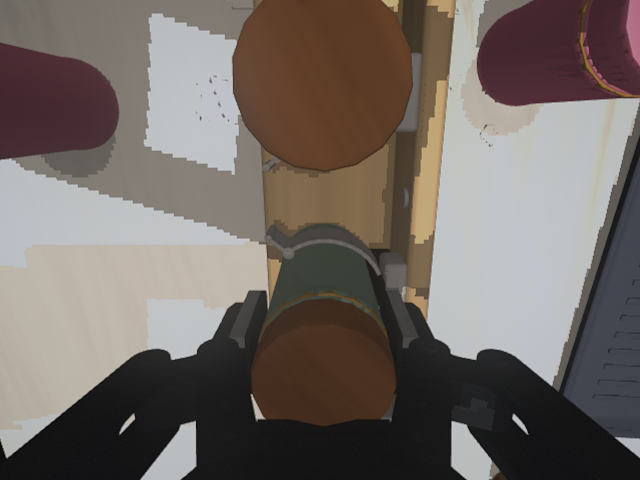

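```bash
python3 - <<'E'
from h import *
bot.servo_line([.557,-.0885,.093],velocity=.05); st()
bot.servo_line([.557,-.0885,.0885],velocity=.03); st()
hand.move_gripper(.065); st('open'); hand.move_gripper(.085)
bot.servo_line([.557,-.0885,.22],velocity=.2); st()
bot.reach([.434,-.35,.28],Q); bot.dwell(.3); st()
t=shot('top','t9.png'); s=shot('side'); print(*lids(t,.118),sep='\n')
cv2.imwrite('pics/t9c.png',cv2.cvtColor(cv2.resize(t['frame'][150:330,140:440],None,fx=2.5,fy=2.5,interpolation=cv2.INTER_CUBIC),cv2.COLOR_RGB2BGR))
cv2.imwrite('pics/s9c.png',cv2.cvtColor(cv2.resize(s['frame'][130:430,250:450],None,fx=2,fy=2,interpolation=cv2.INTER_CUBIC),cv2.COLOR_RGB2BGR))
E
```

```text
t 19.29 pos [ 0.5558 -0.0886  0.0928] F [-4.96  0.54 -1.35] w 0.0469
 t 19.59 pos [ 0.5558 -0.0885  0.0888] F [-6.99  2.39  4.32] w 0.0473
open t 19.91 pos [ 0.5579 -0.0888  0.0889] F [ 0.34 -0.23 -0.35] w 0.0648
 t 21.06 pos [ 0.5563 -0.0884  0.219 ] F [ 0.66  0.17 -0.11] w 0.0849
 t 22.49 pos [ 0.4345 -0.3493  0.2798] F [-0.24  0.24  0.11] w 0.0849
([137, 103, 9, 13, 91], [140.5, 109.7], [0.8727, 0.3169])
([383, 163, 20, 20, 269], [392.7, 173.0], [0.7153, -0.2957])
([261, 231, 20, 19, 305], [270.3, 240.1], [0.5529, -0.0029])
([298, 231, 19, 19, 302], [307.1, 239.9], [0.5535, -0.0901])
([334, 231, 20, 19, 298], [343.8, 239.8], [0.5538, -0.1769])
([495, 233, 75, 79, 2482], [539.7, 259.8], [0.5064, -0.6387])
([444, 243, 20, 10, 143], [453.1, 247.5], [0.5356, -0.4354])
([157, 292, 19, 17, 277], [166.1, 300.1], [0.4114, 0.2394])
([454, 313, 30, 11, 248], [467.0, 318.2], [0.3701, -0.4626])
```

View pics/t9c.png

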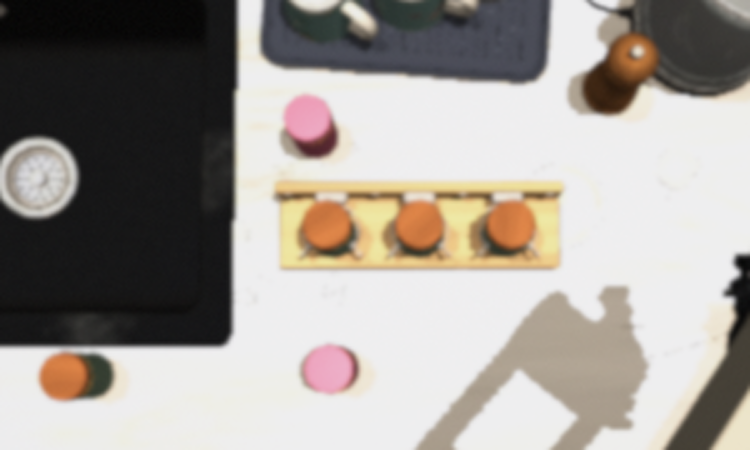

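View pics/s9c.png

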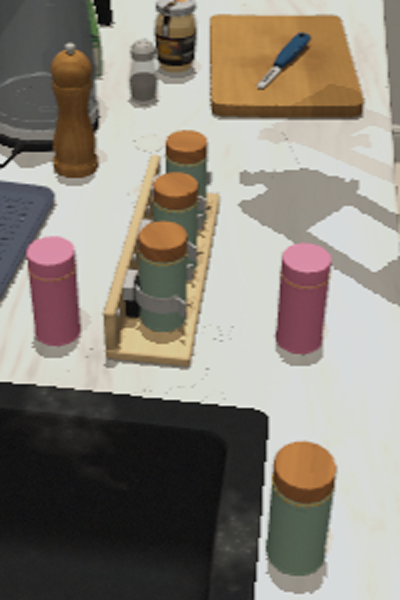

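```bash
python3 -c "
from h import *
hand_in(); st()"
```

```text
the job is handed in; nothing more can be done
the job is handed in; nothing more can be done
```

I put the two full tins in the free clips, left the empty one where it stood, and handed the job in at about 22.5 s; no verdict was reported.

- **Weights:** the tin first at about (0.434, −0.300) weighed about 3.1–3.5 N and went into clip_3. The tin first at about (0.544, −0.359) weighed about 2.5–2.9 N and went into clip_2. Both are in the full range.
- **Empty tin:** I never lifted the tin by the sink, at about (0.411, 0.244). It is the empty one by elimination.
- **Seating:** in the last top view the three racked lids line up with no visible tilt, at x = 0.553–0.554 m and y = −0.003, −0.090 and −0.177. That is 87 mm apart, against the 88 mm clip spacing.
- **Everything else:** tin_d's lid is at the same pixel as at the start. The pink tins, pepper mill and salt shaker look undisturbed, though I compared those by eye only. The gripper was open and clear of everything.

No check failed. There was a sideways force of 3–5 N during both presses, which fell to zero once I opened the gripper. The top and wrist views disagreed by about 3 mm on where the loose tins stood, so I gripped at a point between the two readings.

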